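# Put the condiments back in their caddy

### The arm

A 7-joint arm with a two-finger parallel gripper is mounted at the origin on the work surface. World frame = base frame: x ahead of the robot, y to its left, z up, the work surface at z = 0. Lengths are in m, angles in rad, forces in N, time in s.
With the tool pointing down it reaches from about 0.425 to 0.875 m from the base axis. Payload 4.7 kg.
Tool frame: the origin (TCP) lies where the fingers leave the gripper's body, on its centre line; the fingertips stand 70 mm ahead of it and the grasp point (between the pads) lies 51 mm ahead of it; z points along the fingers, y is the line along which they close (so a half turn about z gives the same grasp; the last joint's range is limited). The gripper opens to 87 mm and grips with 3 to 60 N. Pads are 19 mm wide; open, the fingers measure 117 mm over their backs; the gripper's body (75 mm by 190 mm) begins 51 mm behind the grasp point.
Start: joints at [-1.225, 0.321, -0.07, 1.45, 0.023, 1.371, -0.057], TCP at [0.212, 0.615, 0.292] pointing down, gripper open.
Joint ranges: [-2.86, 2.86], [-0.3, 2.09], [-1.38, 1.24], [0.06, 2.45], [-1.56, 4.7], [0.09, 2.05], [-2.69, 2.69]. Speed limits (rad/s): [2.57, 2.57, 3.14, 3.14, 3.14, 3.14, 3.14].

### API

Orientations are given as a rotation vector (axis times angle).
In Python, from bench import ctrl gives the robot as it stands.
- The arm moves only by the tool drive_tool, never from a script. Its argument "motion" is a list of rows, each a list of 3 entries, a list of its own where there are three numbers: the shift along the tool's x, y, z in cm, then the turn, a rotation vector about the tool's x, y, z in degrees, then the opening, from -1 (shut) to 1 (fully open). In form: [[[x, y, z], [ax, ay, az], claw], ...]. A call has 1 to 12 rows; each row shifts and turns the commanded pose from where the row before left it, along the tool's axes as they then stand; what a row does not reach is not made up. A row lasts 1/8 s, in which the tool goes at most 62.5 mm and 10.7 degrees, less where a joint would pass 70% of its speed; a pose out of reach is approached as far as the arm can. A call with a gripper value outside its range is refused whole. The fingers move at their own pace and stop on an object; "force" is the grip in N (left out, the last holds). Time passes only in rows, so rows that do not move let the fingers close. It gives the time, the measured TCP pose, the force, the opening and the grip force at its end, in the units of the state.
- ctrl.get_state(): the state, without advancing time (a new reading comes with each control period).
- ctrl.get_image(name): name is "scene" or "top" or "wrist"; returns the picture (420x560x3 uint8, red, green, blue); there is no depth.
- ctrl.calibration(name): a dict with "K" (3x3 intrinsics, pixels), "origin" and "attitude" of the camera in the world; the wrist camera has in their place "tool_from_camera" (4x4, takes a point from camera to tool coordinates, whose origin is the TCP and whose axes are the flange's). Camera axes: x right, y up, looking along -z (the intrinsics and any distortion apply to the point x, -y, -z); pixel columns grow to the right and rows downward; lengths in m; the calibration is good to about 2 mm. The wrist camera is an equidistant fisheye: a pixel r from the principal point sees the ray r / f radians off the axis. A picture is of the moment at which its call begins: read the wrist's pose just before it. calibration takes no time and is no camera call.
- ctrl.close_job(): hands the job in; it is judged then, once.
The state is a dict: "time": time; "joint_positions": joint angles; "qd": joint speeds; "joint_torque": joint torques, N m; "position": TCP position; "tool_rot": TCP orientation; "ft_force": force on the tool from outside, world axes, zero at the start; "torque": the same for the moment, N m; "grip_width": opening from 0.0 (shut) to 1.0 (fully open); "grip_force": force on a finger pad.
Only numpy, scipy, OpenCV 4.12 (cv2) and the standard library are available. Lean on these libraries where they do the work, as an engineer would, in place of code of your own. Each camera call takes 0.05 s, during which the arm holds its last target. There are 200 camera calls.

### The job

Clear up after breakfast: stand the four condiments back in the oak caddy, each upright on its base board in the well made for it: the oblong oil tin in the oblong well, the lidded mustard pot in the largest round well, the domed salt shaker in the smallest and the pepper mill in the middle one. Set each one down rather than dropping it, and leave the look-alikes (square tea tin, open beaker, flat-capped spice canister and candlestick) standing where they are.

Things in the scene. Friction and masses are not known exactly. Their poses are not given: they have to be found in the camera images.
- caddy: Fixed oak caddy, 206 (x) x 193 (y) mm, any yaw: base board (top 10 mm up) under a pierced shelf (31 to 45 mm up); low bow handle on each x end, 26 mm out. Origin: centre of underside. Wells through the shelf, centres (x, y) in its frame, mm: oblong (-42, -51.5), 106 x 68, long along x; largest round (46, 43.5), dia. 90; smallest (-46, 43.5), dia. 62; middle (58, -51.5), dia. 74.
- oil_tin: Belongs in the caddy. Oblong bare-steel oil tin, 84 (x) x 46 (y) mm, flat top 98 mm high, with a round steel screw cap (20 mm across, up to 114 mm) set off-centre at x = +24 mm. Loose, upright, any yaw, about 0.3 kg. Origin: centre of its underside; z up.
- mustard_pot: Belongs in the caddy. White stoneware mustard pot with its lid on (one piece): straight round wall of diameter 66 mm up to 92 mm, then a lid with a 22 mm knob, 114 mm high in all. Loose, upright, about 0.34 kg. Origin: centre of its underside; z up.
- salt_shaker: Belongs in the caddy. Round bare-steel salt shaker, 100 mm high: foot diameter 40 mm, body 37 mm, and from 70 to 88 mm height the straight side of its cap, diameter 40 mm, closed by a full-width dome with small holes. Loose, upright, about 0.13 kg. Origin: centre of its underside; z up.
- pepper_mill: Belongs in the caddy. Turned oak pepper mill, 124 mm high: foot diameter 52 mm, slim waist, round head of diameter 46 mm with straight sides from 87 to 108 mm height, and a small steel knob (13 mm) on top. Loose, upright, about 0.17 kg. Origin: centre of its underside; z up.
- tea_tin: Does not belong. Bare-steel tea tin, square, 60 x 60 mm with a slightly wider flat full-width lid (62.5 mm), 111 mm high, no screw cap. Loose, upright. Origin: centre of its underside; z up.
- beaker: Does not belong. White stoneware beaker, straight, diameter 66 mm, 104 mm high, open at the top and empty, no lid. Loose, upright. Origin: centre of its underside; z up.
- spice_canister: Does not belong. Round bare-steel spice canister, diameter 40 mm to 70 mm height, sloping in to a flat narrow screw cap of diameter 29 mm, 100 mm high, no dome and no holes. Loose, upright. Origin: centre of its underside; z up.
- candlestick: Does not belong. Turned oak candlestick of the mill's outline (foot 52 mm, head 46 mm), but with an open steel candle socket, 34 mm across, on top instead of a knob; 124 mm high. Loose, upright. Origin: centre of its underside; z up.

How it is judged:
At the end, for the whole second after the job is handed in: The four condiments are released and at rest in their own wells: underside under 6 mm above the base board, within 15 mm of the well's centre along each caddy axis, upright within 7 degrees. The four look-alikes stand at rest, upright within 7 degrees, under 30 mm from where they began (x of oil_tin in the frame of caddy between -0.057 and -0.027 m and y of oil_tin in the frame of caddy between -0.0665 and -0.0365 m and z of each of oil_tin, mustard_pot, salt_shaker, pepper_mill in the frame of caddy below 0.016 m and angle between each of oil_tin, mustard_pot, salt_shaker, pepper_mill, tea_tin, beaker, spice_canister, candlestick's own z axis and vertical below 0.12 rad and linear speed of each of oil_tin, mustard_pot, salt_shaker, pepper_mill, tea_tin, beaker, spice_canister, candlestick below 0.02 m/s and x of mustard_pot in the frame of caddy between 0.031 and 0.061 m and y of mustard_pot in the frame of caddy between 0.0285 and 0.0585 m and x of salt_shaker in the frame of caddy between -0.061 and -0.031 m and y of salt_shaker in the frame of caddy between 0.0285 and 0.0585 m and x of pepper_mill in the frame of caddy between 0.043 and 0.073 m and y of pepper_mill in the frame of caddy between -0.0665 and -0.0365 m and distance of each of tea_tin, beaker, spice_canister, candlestick from where it was at the start of the episode below 0.03 m); the robot touches nothing.
It fails at once if a condiment is dropped: it falls at more than 0.75 m/s (about 30 mm) with no finger touching it ((linear speed of oil_tin above 0.75 m/s and contact force between the fingers and oil_tin below 0.05 N) or (linear speed of mustard_pot above 0.75 m/s and contact force between the fingers and mustard_pot below 0.05 N) or (linear speed of salt_shaker above 0.75 m/s and contact force between the fingers and salt_shaker below 0.05 N) or (linear speed of pepper_mill above 0.75 m/s and contact force between the fingers and pepper_mill below 0.05 N)).
It fails at once if a look-alike is moved more than 50 mm or tipped over (distance of any of tea_tin, beaker, spice_canister, candlestick from where it was at the start of the episode above 0.05 m or angle between any of tea_tin, beaker, spice_canister, candlestick's own z axis and vertical above 0.5 rad).
It also fails if it takes over 112 s, if anything falls off the work surface, if the arm or the gripper's body presses on something with over 40 N, if the wrist force passes 120 N, or if a joint passes its speed limit or range.

## Working session

There is one attempt and no reset: what is moved stays moved. The work goes in short steps, Python scripts to look and compute and a tool call to move; the robot and the scene stay as the last step left them, time stands still between calls to the robot, and variables do not carry over. Pictures are saved under pics/ and viewed, at most 14 in all, crops included, and the job is handed in when it is done.

Besides the shell and the picture viewer there is one more tool, called after ">>>" as a command line: name --argument value ..., lists and objects as JSON in quotes. drive_tool: Moves the arm, as the interface text tells. Its arguments: {"type":"object","properties":{"motion":{"type":"array","items":{"type":"array"}},"force":{"type":"number"}},"required":["motion"]}

```bash
ls; mkdir -p pics
python3 - <<'E'
from bench import ctrl
import cv2
for n in ("top","scene"):
    cv2.imwrite(f"pics/{n}0.png",ctrl.get_image(n)[:,:,::-1]); c=ctrl.calibration(n); print(n,c)
print(ctrl.calibration("wrist")); s=ctrl.get_state(); print(s)
E
```

```text
pics
top {'K': array([[484.07199772,   0.        , 277.4139172 ],
       [  0.        , 484.07199772, 212.14778611],
       [  0.        ,   0.        ,   1.        ]]), 'origin': array([ 0.33083659, -0.00457862,  1.2502062 ]), 'attitude': array([ 0.13015451, -0.10039327, -1.54901602])}
scene {'K': array([[523.20157727,   0.        , 277.10028483],
       [  0.        , 523.20157727, 213.68586752],
       [  0.        ,   0.        ,   1.        ]]), 'origin': array([1.37179458, 0.32230919, 0.78428246]), 'attitude': array([0.58173413, 0.86044916, 1.79399737])}
{'K': array([[325.1922621 ,   0.        , 280.1368547 ],
       [  0.        , 325.1922621 , 202.66679397],
       [  0.        ,   0.        ,   1.        ]]), 'tool_from_camera': array([[-4.47676772e-04,  9.67509205e-01,  2.52835396e-01,
         7.03904622e-02],
       [ 9.99999891e-01,  4.00284585e-04,  2.38881515e-04,
        -1.30204420e-03],
       [ 1.29913953e-04,  2.52835476e-01, -9.67509279e-01,
        -9.14957128e-02],
       [ 0.00000000e+00,  0.00000000e+00,  0.00000000e+00,
         1.00000000e+00]])}
{'time': 0.1, 'joint_positions': array([-1.22490893,  0.32172601, -0.07009025,  1.45156592,  0.02258528,
        1.37082244, -0.05690717]), 'qd': array([ 0.00150194, -0.00048795, -0.00062192, -0.00149458, -0.00056365,
        0.00141798,  0.00031088]), 'joint_torque': array([-8.37840184e-05, -4.92569697e+01, -4.05725967e-01, -3.13402498e+01,
       -6.42299443e-02,  3.94159800e-02,  6.86020371e-05]), 'position': array([0.21163285, 0.61417026, 0.2912792 ]), 'tool_rot': array([-5.18712643e-01, -3.09826222e+00,  2.70544966e-03]), 'ft_force': array([-0.2545784 ,  0.16549106, -0.41795954]), 'torque': array([ 0.04342226, -0.05180013,  0.03242019]), 'grip_force': 0.0, 'grip_width': 1.0061441080631934}
```

View pics/top0.png

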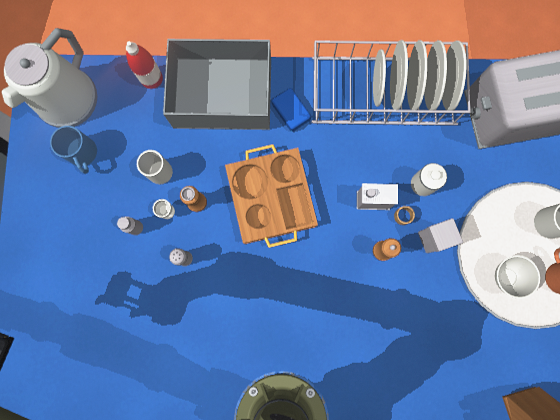

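View pics/scene0.png

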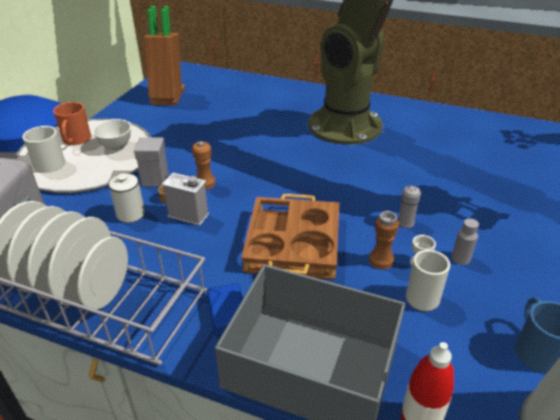

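The top picture shows the caddy at about (271,195). To its left are the domed salt shaker (178,256), candlestick (192,198), beaker (152,167) and spice canister (126,225). To its right are the oil tin with cap (377,195), lidded pot (430,180), knobbed mill (388,248) and tea tin (442,235). The scene view agrees, and neither view shows the arm itself over the objects.

```bash
cat > h.py <<'E'
import numpy as np, cv2
from scipy.spatial.transform import Rotation as R
from bench import ctrl
C={n:ctrl.calibration(n) for n in("top","scene","wrist")}
F=np.diag([1,-1,-1.])
def ray(n,uv,st=None):
    K=C[n]["K"]; u,v=uv; d=np.array([(u-K[0,2])/K[0,0],(v-K[1,2])/K[1,1],1.])
    if n=="wrist":
        r=np.hypot(d[0],d[1])+1e-12; d=np.array([d[0]/r*np.sin(r),d[1]/r*np.sin(r),np.cos(r)])
        T=C[n]["tool_from_camera"]; A=R.from_rotvec(st["tool_rot"])
        return A.apply(T[:3,3])+st["position"],A.apply(T[:3,:3]@F@d)
    return C[n]["origin"],R.from_rotvec(C[n]["attitude"]).apply(F@d)
def onz(n,uv,z,st=None):
    o,d=ray(n,uv,st); return o+d*(z-o[2])/d[2]
def proj(n,p):
    q=F@R.from_rotvec(C[n]["attitude"]).inv().apply(np.asarray(p)-C[n]["origin"]); h=C[n]["K"]@q; return h[:2]/h[2]
E
python3 - <<'E'
from h import *
im=cv2.imread("pics/top0.png")
print("tcp px",proj("top",ctrl.get_state()["position"]),proj("scene",ctrl.get_state()["position"]),"base",proj("top",[0,0,0]), R.from_rotvec(ctrl.get_state()["tool_rot"]).as_matrix().round(3))
for n,uv,z in [("salt",(178,256),.1),("mill",(388,246),.12),("tin",(377,195),.098),("pot",(430,175),.114),("caddy",(271,195),.045),("candle",(189,190),.124),("spice",(124,222),.1),("beaker",(151,160),.104),("tea",(442,235),.111)]:
    print(n,onz("top",uv,z).round(3))
a=cv2.resize(im[145:271,105:325],None,fx=3.6,fy=3.6,interpolation=cv2.INTER_CUBIC);cv2.imwrite("pics/L.png",a)
a=cv2.resize(im[150:275,340:475],None,fx=4.8,fy=4.8,interpolation=cv2.INTER_CUBIC);cv2.imwrite("pics/Rr.png",a)
E
```

```text
tcp px [-32.51541591 339.40433315] [619.23706069 100.62302833] base [281.8002748  420.20310089] [[-0.945  0.326 -0.   ]
 [ 0.326  0.945 -0.002]
 [-0.    -0.002 -1.   ]]
salt [0.392 0.253 0.1  ]
mill [ 0.423 -0.24   0.12 ]
tin [ 0.547 -0.22   0.098]
pot [ 0.595 -0.344  0.114]
caddy [0.553 0.037 0.045]
candle [0.547 0.23  0.124]
spice [0.471 0.388 0.1  ]
beaker [0.624 0.331 0.104]
tea [ 0.452 -0.369  0.111]
```

View pics/L.png

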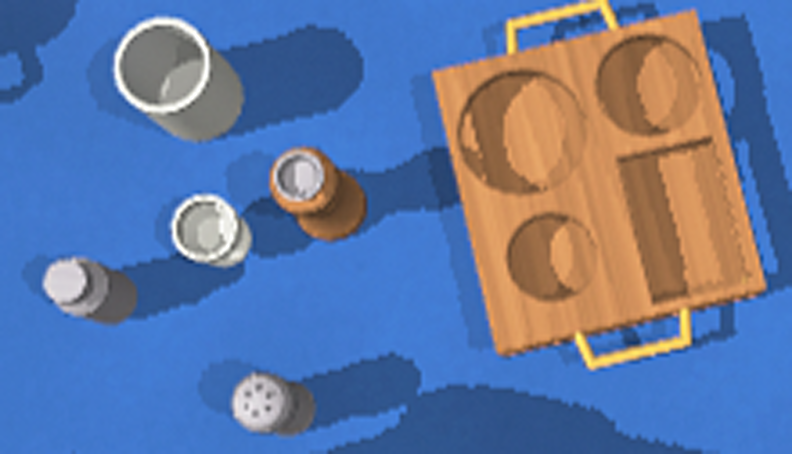

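View pics/Rr.png

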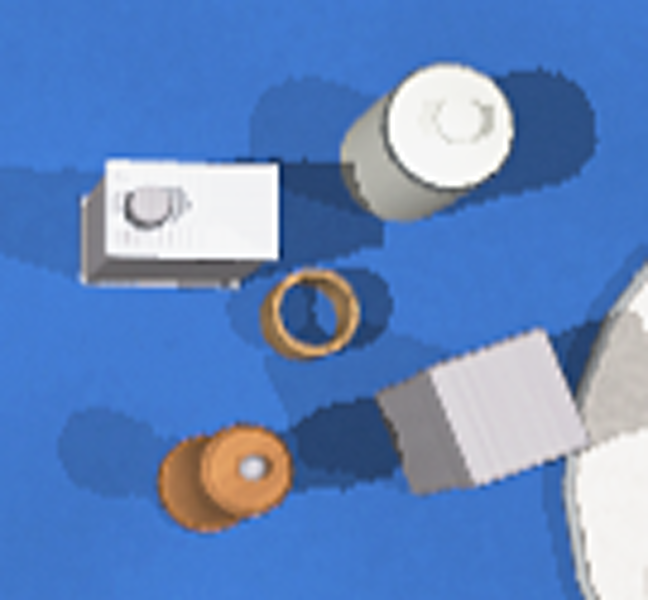

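Left crop: well rims at (522,132), (648,85) and (552,257), and the holed dome at (260,403). Right crop: tin top corners at (105,160), (278,163), (278,258) and (105,258) with its cap at (150,206), pot rim centred at (450,126), and mill head at (247,471).

Run:
```python
from h import *
def px(c,x,y):
    f,u,v=dict(L=(3.6,105,145),R=(4.8,340,150))[c]; return (x+.5)/f-.5+u,(y+.5)/f-.5+v
P=lambda c,x,y,z: onz("top",px(c,x,y),z)
W=np.array([P("L",x,y,.045)[:2] for x,y in[(522,132),(648,85),(552,257)]]+[np.mean([P("L",x,y,.045)[:2] for x,y in [(617,158),(712,138),(752,283),(655,303)]],0),np.mean([P("L",x,y,.045)[:2] for x,y in [(433,72),(697,10),(765,290),(499,354)]],0)])
L=np.array([[46,43.5],[58,-51.5],[-46,43.5],[-42,-51.5],[0,0]])/1e3
Lc=L-L.mean(0);Wc=W-W.mean(0)
U,S,V=np.linalg.svd(Lc.T@Wc); A=(U@V).T; t=W.mean(0)-A@L.mean(0); yaw=np.degrees(np.arctan2(A[1,0],A[0,0]))
print("caddy",t.round(4),"yaw",yaw,"scale",S.sum()/(Lc**2).sum(),"res mm",((W-(L@A.T+t))*1e3).round(1).tolist())
for n,l in zip(["pot","mill","salt","tin"],L): print(n,"well",(A@l+t).round(4))
for n,a in dict(salt=("R",0,0,0)).items(): pass
print("salt",P("L",260,403,.088).round(4)); print("mill",P("R",247,471,.104).round(4),"knob",P("R",254,466,.122).round(4)); print("pot",P("R",450,126,.092).round(4))
T=np.array([P("R",x,y,.098) for x,y in[(105,160),(278,163),(278,258),(105,258)]]); print("tin",T.mean(0).round(4),T.round(3).tolist(),"cap",P("R",148,204,.114).round(4))
for n,c in [("candle",("L",299,176,.124)),("spice",("L",70,283,.1)),("beaker",("L",162,65,.104)),("eggcup?",("L",205,228,.05)),("ring",("R",310,310,.03)),("tea",("R",509,407,.111))]: print(n,P(*c).round(3))
```

```text
caddy [0.5539 0.0383] yaw 14.87815712189709 scale 1.000534778886001 res mm [[0.2, 0.2], [-0.4, 0.6], [0.3, 0.3], [-0.2, -0.6], [0.1, -0.6]]
pot well [0.5872 0.0922]
mill well [0.6232 0.0034]
salt well [0.4983 0.0685]
tin well [ 0.5265 -0.0223]
salt [0.3908 0.2588 0.088 ]
mill [ 0.4204 -0.2508  0.104 ] knob [ 0.4215 -0.2503  0.122 ]
pot [ 0.5982 -0.3583  0.092 ]
tin [ 0.5517 -0.2262  0.098 ] [[0.576, -0.183, 0.098], [0.576, -0.27, 0.098], [0.528, -0.269, 0.098], [0.526, -0.183, 0.098]] cap [ 0.5511 -0.2017  0.114 ]
candle [0.539 0.232 0.124]
spice [0.468 0.388 0.1  ]
beaker [0.617 0.333 0.104]
eggcup? [0.514 0.312 0.05 ]
ring [ 0.512 -0.301  0.03 ]
tea [ 0.454 -0.377  0.111]
```

>>> drive_tool --motion '[[[0,0,0],[0,0,9.35],1],[[0,0,0],[0,0,9.35],1],[[0,0,0],[0,0,9.35],1],[[0,0,0],[0,0,9.35],1],[[0,0,0],[0,0,9.35],1],[[0,0,0],[0,0,9.35],1],[[-5,1,0],[0,0,0],1],[[-5,1,0],[0,0,0],1],[[-5,1,0],[0,0,0],1],[[-5,1,0],[0,0,0],1],[[-5,1,0],[0,0,0],1],[[-5,1,0],[0,0,0],1]]' --force 15

```text
time: 1.6
position: [0.3473, 0.3383, 0.292]
tool_rot: [-1.915, -2.491, 0.0]
ft_force: [1.1, 1.0, 0.1]
grip_width: 1.0
grip_force: 0.0
```

```bash
cat >> h.py <<'E'
def go(p,psi=None):
    "tool-frame shift (cm) to TCP target p, after turning to psi (deg); prints z turn too"
    s=ctrl.get_state(); A=R.from_rotvec(s["tool_rot"]).as_matrix(); cur=np.degrees(np.arctan2(A[1,1],A[0,1])); psi=cur if psi is None else psi
    c,q=np.cos(np.radians(psi)),np.sin(np.radians(psi)); d=np.asarray(p)-s["position"]
    print("t",round(s["time"],2),"pos",s["position"].round(4),"psi",cur.round(2),"tilt",A[:2,2].round(3),"turn tool z",round(cur-psi,2),"shift cm x %.2f y %.2f z %.2f"%(100*(-q*d[0]+c*d[1]),100*(c*d[0]+q*d[1]),-100*d[2]),"q7",s["joint_positions"][6].round(2),"grip",np.round([s["grip_width"]*87,s["grip_force"]],1),"ft",s["ft_force"].round(1))
E
python3 -c "
from h import *
go([.391,.2588,.13],15)"
```

```text
t 1.6 pos [0.3473 0.3383 0.292 ] psi 14.89 tilt [-0. -0.] turn tool z -0.11 shift cm x -8.81 y 2.17 z 16.20 q7 -0.57 grip [87.  0.] ft [1.1 1.  0.1]
```

>>> drive_tool --motion '[[[-4.4,1.1,0],[0,0,0],1],[[-4.4,1.1,4],[0,0,0],1],[[0,0,2],[0,0,0],1],[[0,0,0],[0,0,0],1]]'

```text
time: 2.1
position: [0.3898, 0.2596, 0.2307]
tool_rot: [-1.916, -2.489, 0.006]
ft_force: [-0.5, 0.5, 0.7]
grip_width: 1.0
grip_force: 0.0
```

```bash
python3 -c "
from h import *
go([.391,.2588,.13],15)
s=ctrl.get_state(); im=ctrl.get_image('wrist')
cv2.imwrite('pics/w1.png',im[:,:,::-1])
"
```

```text
t 2.1 pos [0.3898 0.2596 0.2307] psi 14.84 tilt [-0.003 -0.002] turn tool z -0.16 shift cm x -0.11 y 0.09 z 10.07 q7 -0.39 grip [87.  0.] ft [-0.5  0.5  0.7]
```

View pics/w1.png

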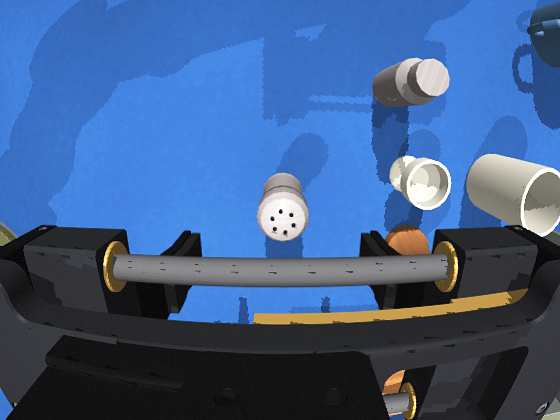

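The holed dome is at about (283,217), centred between the fingers, whose inner faces are near columns 195 and 368.

```bash
python3 -c "
from h import *
s=ctrl.get_state()
print(onz('wrist',(283,216),.09,s))
go([.391,.2588,.13],15)"
```

```text
[0.39093883 0.25786618 0.09      ]
t 2.15 pos [0.3903 0.2606 0.232 ] psi 14.9 tilt [-0.001 -0.001] turn tool z -0.1 shift cm x -0.19 y 0.02 z 10.20 q7 -0.39 grip [87.2  0. ] ft [-0.5  0.4  0.2]
```

>>> drive_tool --motion '[[[-0.1,0.1,4],[0,0,0],1],[[0,0,3],[0,0,0],1],[[0,0,2],[0,0,0],1],[[0,0,1],[0,0,0],1],[[0,0,0],[0,0,0],1]]'

```text
time: 2.78
position: [0.3919, 0.2606, 0.1326]
tool_rot: [1.914, 2.491, 0.0]
ft_force: [-0.9, 0.2, 0.9]
grip_width: 1.0
grip_force: 0.0
```

>>> drive_tool --motion '[[[-0.1,0,0.2],[0,0,0],0],[[0,0,0],[0,0,0],-0.3],[[0,0,0],[0,0,0],-1],[[0,0,0],[0,0,0],-1],[[0,0,0],[0,0,0],-1],[[0,0,0],[0,0,0],-1],[[0,0,0],[0,0,0],-1]]' --force 20

```text
time: 3.65
position: [0.3921, 0.259, 0.1303]
tool_rot: [-1.915, -2.491, 0.0]
ft_force: [-0.5, 0.1, 0.7]
grip_width: 0.454
grip_force: 20.0
```

```bash
python3 -c "
from h import *
go([.4983,.0685,.29],15)"
```

```text
t 3.65 pos [0.3921 0.259  0.1303] psi 14.89 tilt [-0.  0.] turn tool z -0.11 shift cm x -21.15 y 5.32 z -15.97 q7 -0.35 grip [39.5 20. ] ft [-0.5  0.1  0.7]
```

>>> drive_tool --motion '[[[0,0,-2],[0,0,0],-1],[[0,0,-4],[0,0,0],-1],[[0,0,-4],[0,0,0],-1],[[-4.2,1.1,0],[0,0,0],-1],[[-4.2,1.1,0],[0,0,0],-1],[[-4.2,1.1,0],[0,0,0],-1],[[-4.2,1,0],[0,0,0],-1],[[-4.3,1,0],[0,0,0],-1],[[0,0,0],[0,0,0],-1],[[0,0,0],[0,0,0],-1]]'

```text
time: 4.9
position: [0.4972, 0.0691, 0.2298]
tool_rot: [-1.914, -2.49, 0.001]
ft_force: [0.3, 0.3, -2.5]
grip_width: 0.453
grip_force: 20.0
```

```bash
python3 -c "
from h import *
go([.4983,.0685,.142],15)
im=ctrl.get_image('wrist')
cv2.imwrite('pics/w2.png',im[:,:,::-1])
"
```

```text
t 4.9 pos [0.4972 0.0691 0.2298] psi 14.89 tilt [-0.001  0.   ] turn tool z -0.11 shift cm x -0.09 y 0.09 z 8.78 q7 0.1 grip [39.4 20. ] ft [ 0.3  0.3 -2.5]
```

View pics/w2.png

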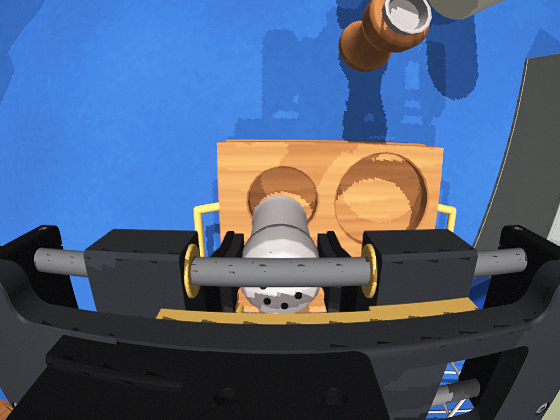

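The salt's foot hangs over the small well, whose rim is centred near (282,194), and the caddy lies square to the fingers.

```bash
python3 -c "
from h import *
s=ctrl.get_state()
print(onz('wrist',(282,194),.045,s),onz('wrist',(381,198),.045,s))"
```

```text
[0.49539203 0.07379159 0.045     ] [0.58280204 0.09356833 0.045     ]
```

>>> drive_tool --motion '[[[0,0,3],[0,0,0],-1],[[0,0,2],[0,0,0],-1],[[0,0,1.3],[0,0,0],-1],[[0,0,1],[0,0,0],-1],[[0,0,0.8],[0,0,0],-1],[[0,0,0.4],[0,0,0],-1],[[0,0,0],[0,0,0],-1]]'

```text
time: 5.82
position: [0.4977, 0.0687, 0.1453]
tool_rot: [1.915, 2.49, 0.0]
ft_force: [0.2, 0.3, -1.5]
grip_width: 0.454
grip_force: 20.0
```

>>> drive_tool --motion '[[[0,0,0.3],[0,0,0],-1],[[0,0,0.2],[0,0,0],-1],[[0,0,0],[0,0,0],-1],[[0,0,0],[0,0,0],-0.05],[[0,0,0],[0,0,0],0.15],[[0,0,0],[0,0,0],0.25],[[0,0,0],[0,0,0],0.25],[[0,0,-2],[0,0,0],0.25],[[0,0,-5],[0,0,0],0.3],[[0,0,-5],[0,0,0],1],[[0,0,-2],[0,0,7.5],1],[[0,0,0],[0,0,7.5],1]]'

```text
time: 7.32
position: [0.4987, 0.0688, 0.2826]
tool_rot: [2.227, 2.213, 0.007]
ft_force: [-0.2, 0.2, -0.8]
grip_width: 0.908
grip_force: 0.0
```

```bash
python3 -c "
from h import *
go([.5517,-.2262,.13],0)"
```

```text
t 7.33 pos [0.4987 0.0688 0.2826] psi -0.36 tilt [0.004 0.002] turn tool z -0.36 shift cm x -29.50 y 5.30 z 15.26 q7 -0.19 grip [79.  0.] ft [-0.2  0.2 -0.8]
```

>>> drive_tool --motion '[[[-4.9,0.9,0],[0,0,0],1],[[-4.9,0.9,0],[0,0,0],1],[[-4.9,0.9,0],[0,0,0],1],[[-4.9,0.9,0],[0,0,0],1],[[-4.9,0.9,0],[0,0,0],1],[[-5,0.8,2],[0,0,0],1],[[0,0,3],[0,0,0],1],[[0,0,0],[0,0,0],1],[[0,0,0],[0,0,0],1]]'

```text
time: 8.45
position: [0.5507, -0.2257, 0.2311]
tool_rot: [2.222, 2.22, 0.001]
ft_force: [0.2, -0.2, -0.4]
grip_width: 1.0
grip_force: 0.0
```

```bash
python3 -c "
from h import *
go([.5517,-.2262,.13],0)
a=ctrl.get_image('wrist'); b=ctrl.get_image('top')[130:270,215:415]
b=cv2.resize(b,None,fx=1.8,fy=1.8,interpolation=cv2.INTER_CUBIC)
c=np.zeros((420,800,3),np.uint8); c[:,:440]=a[:,:440]; c[:252,440:]=b
cv2.imwrite('pics/w3.png',c[:,:,::-1])
"
```

```text
t 8.45 pos [ 0.5507 -0.2257  0.2311] psi -0.03 tilt [0.001 0.   ] turn tool z -0.03 shift cm x -0.05 y 0.10 z 10.11 q7 0.54 grip [87.  0.] ft [ 0.2 -0.2 -0.4]
```

View pics/w3.png

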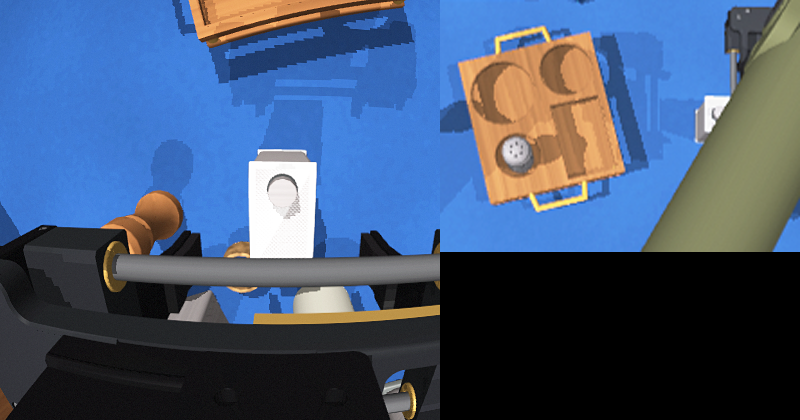

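The right inset shows the salt upright in the small well. In the wrist view the tin's top spans columns 249–316, centred between the fingers and square to them.

>>> drive_tool --motion '[[[0,0.1,4],[0,0,0],1],[[0,0,3],[0,0,0],1],[[0,0,2],[0,0,0],1],[[0,0,1.1],[0,0,0],1],[[0,0,0],[0,0,0],0.5],[[0,0,0],[0,0,0],0.1],[[0,0,0],[0,0,0],-1],[[0,0,0],[0,0,0],-1],[[0,0,0],[0,0,0],-1],[[0,0,0],[0,0,0],-1]]' --force 30

```text
time: 9.8
position: [0.5513, -0.2264, 0.1295]
tool_rot: [2.223, 2.219, 0.001]
ft_force: [0.1, -0.3, 2.5]
grip_width: 0.526
grip_force: 29.9
```

```bash
python3 -c "
from h import *
go([.5265,-.0223,.23],-75.1)"
```

```text
t 9.8 pos [ 0.5513 -0.2264  0.1295] psi -0.11 tilt [ 0.001 -0.   ] turn tool z 74.99 shift cm x 2.85 y -20.37 z -10.05 q7 0.61 grip [45.7 29.9] ft [ 0.1 -0.3  2.5]
```

>>> drive_tool --motion '[[[0,0,-2],[0,0,0],-1],[[0,0,-4],[0,0,0],-1],[[0,0,-4],[0,0,0],-1],[[0,0,0],[0,0,9.4],-1],[[0,0,0],[0,0,9.4],-1],[[0,0,0],[0,0,9.4],-1],[[0,0,0],[0,0,9.4],-1],[[0,0,0],[0,0,9.4],-1],[[0,0,0],[0,0,9.4],-1],[[0,0,0],[0,0,9.3],-1],[[0,0,0],[0,0,9.3],-1],[[0.8,-4,0],[0,0,0],-1]]'

```text
time: 11.3
position: [0.5474, -0.1892, 0.2304]
tool_rot: [3.114, 0.394, -0.0]
ft_force: [-0.3, 0.8, -3.0]
grip_width: 0.525
grip_force: 29.9
```

>>> drive_tool --motion '[[[0.7,-4.1,0],[0,0,0],-1],[[0.7,-4.1,0],[0,0,0],-1],[[0.7,-4.1,0],[0,0,0],-1],[[0,-4,0],[0,0,0],-1],[[0,0,0],[0,0,0],-1],[[0,0,0],[0,0,0],-1]]'

```text
time: 12.05
position: [0.5269, -0.0233, 0.2298]
tool_rot: [-3.115, -0.407, -0.001]
ft_force: [-0.4, 0.2, -3.3]
grip_width: 0.527
grip_force: 29.9
```

```bash
python3 -c "
from h import *
go([.5265,-.0223,.1395],-75.1)
im=ctrl.get_image('wrist')
cv2.imwrite('pics/w4.png',im[:,:,::-1])
"
```

```text
t 12.05 pos [ 0.5269 -0.0233  0.2298] psi -75.11 tilt [0.001 0.   ] turn tool z -0.01 shift cm x -0.01 y -0.11 z 9.03 q7 -1.15 grip [45.9 29.9] ft [-0.4  0.2 -3.3]
```

View pics/w4.png

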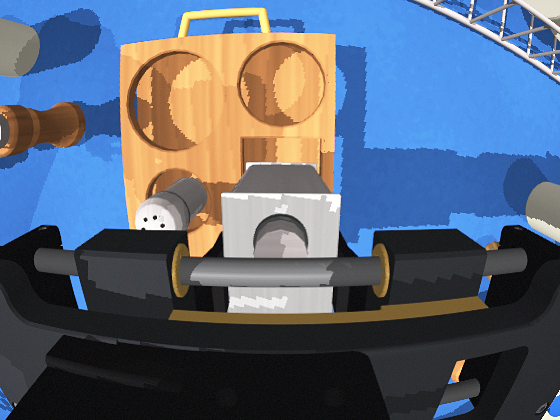

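The tin hangs over the oblong well, square to it; the far well edge runs (243,137) to (320,137), and the salt stands clear on the left.

```bash
python3 -c "
from h import *
s=ctrl.get_state(); y=np.radians(14.88); A=np.array([[np.cos(y),np.sin(y)],[-np.sin(y),np.cos(y)]])
for uv in [(243,137),(320,137),(282,83),(175,100)]: print(A@(onz('wrist',uv,.045,s)[:2]-[.5539,.0383])*1e3)"
```

```text
[ 10.33194994 -22.20786039]
[ 10.2447763  -87.57817797]
[ 56.05852863 -55.36700945]
[44.78798863 37.30746858]
```

>>> drive_tool --motion '[[[0,-0.1,3],[0,0,0],-1],[[0,0,2],[0,0,0],-1],[[0,0,1.5],[0,0,0],-1],[[0,0,1],[0,0,0],-1],[[0,0,0.8],[0,0,0],-1],[[0,0,0.4],[0,0,0],-1],[[0,0,0],[0,0,0],-1]]'

```text
time: 12.98
position: [0.5268, -0.0218, 0.1423]
tool_rot: [3.115, 0.407, 0.0]
ft_force: [-0.3, 0.5, -2.6]
grip_width: 0.526
grip_force: 29.9
```

>>> drive_tool --motion '[[[0,0,0.2],[0,0,0],-1],[[0,0,0.1],[0,0,0],-1],[[0,0,0],[0,0,0],-1],[[0,0,0],[0,0,0],0.1],[[0,0,0],[0,0,0],0.3],[[0,0,0],[0,0,0],0.4],[[0,0,0],[0,0,0],0.4],[[0,0,-2],[0,0,0],0.4],[[0,0,-5],[0,0,0],0.4],[[0,0,-5],[0,0,0],1],[[0,0,-2.5],[0,0,0],1]]'

```text
time: 14.35
position: [0.5278, -0.0227, 0.2882]
tool_rot: [-3.114, -0.405, -0.008]
ft_force: [0.1, -0.6, -0.3]
grip_width: 0.846
grip_force: 0.0
```

```bash
python3 -c "
from h import *
go([.4206,-.2506,.148],-75.1)"
```

```text
t 14.35 pos [ 0.5278 -0.0227  0.2882] psi -75.17 tilt [0.005 0.002] turn tool z -0.07 shift cm x -16.22 y 19.26 z 14.02 q7 -1.23 grip [73.6  0. ] ft [ 0.1 -0.6 -0.3]
```

>>> drive_tool --motion '[[[-3.2,3.8,0],[0,0,0],1],[[-3.2,3.8,0],[0,0,0],1],[[-3.2,3.9,0],[0,0,0],1],[[-3.3,3.9,0],[0,0,0],1],[[-3.3,3.9,2],[0,0,0],1],[[0,0,2],[0,0,0],1],[[0,0,0],[0,0,0],1],[[0,0,0],[0,0,0],1]]'

```text
time: 15.35
position: [0.4204, -0.2499, 0.2453]
tool_rot: [3.115, 0.408, 0.002]
ft_force: [-0.1, 0.6, 0.0]
grip_width: 1.001
grip_force: 0.0
```

```bash
python3 -c "
from h import *
go([.4206,-.2506,.148],-75.1)
a=ctrl.get_image('wrist'); b=ctrl.get_image('top')[130:270,215:415]
b=cv2.resize(b,None,fx=1.8,fy=1.8,interpolation=cv2.INTER_CUBIC)
c=np.zeros((420,800,3),np.uint8); c[:,:440]=a[:,:440]; c[:252,440:]=b
cv2.imwrite('pics/w5.png',c[:,:,::-1])
"
```

```text
t 15.35 pos [ 0.4204 -0.2499  0.2453] psi -75.07 tilt [ 0.001 -0.   ] turn tool z 0.03 shift cm x 0.00 y 0.07 z 9.73 q7 -0.87 grip [87.1  0. ] ft [-0.1  0.6  0. ]
```

View pics/w5.png

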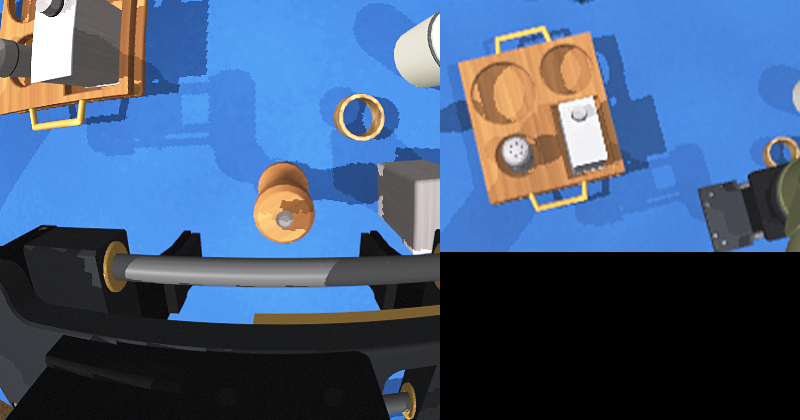

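The inset shows the tin seated in the oblong well. The mill's knobbed head at (284,214) is centred between the fingers, and the tea tin (410,205) lies outside the right finger.

>>> drive_tool --motion '[[[0,0.1,3.5],[0,0,0],1],[[0,0,3],[0,0,0],1],[[0,0,2],[0,0,0],1],[[0,0,1.2],[0,0,0],1],[[0,0,0],[0,0,0],0.5],[[0,0,0],[0,0,0],0.15],[[0,0,0],[0,0,0],-1],[[0,0,0],[0,0,0],-1],[[0,0,0],[0,0,0],-1],[[0,0,0],[0,0,0],-1]]' --force 20

```text
time: 16.7
position: [0.4202, -0.2511, 0.1475]
tool_rot: [3.115, 0.407, 0.001]
ft_force: [-0.1, -0.2, 1.4]
grip_width: 0.514
grip_force: 20.0
```

```bash
python3 -c "
from h import *
go([.6232,.0034,.29],-75.1)"
```

```text
t 16.7 pos [ 0.4202 -0.2511  0.1475] psi -75.11 tilt [ 0.001 -0.   ] turn tool z -0.01 shift cm x 26.16 y -19.38 z -14.25 q7 -0.61 grip [44.7 20. ] ft [-0.1 -0.2  1.4]
```

>>> drive_tool --motion '[[[0,0,-2],[0,0,0],-1],[[0,0,-4],[0,0,0],-1],[[0,0,-4],[0,0,0],-1],[[0,0,-4],[0,0,0],-1],[[3.7,-2.7,0],[0,0,0],-1],[[3.7,-2.7,0],[0,0,0],-1],[[3.7,-2.8,0],[0,0,0],-1],[[3.7,-2.8,0],[0,0,0],-1],[[3.7,-2.8,0],[0,0,0],-1],[[3.8,-2.8,0],[0,0,0],-1],[[3.8,-2.8,0],[0,0,0],-1],[[0,0,2],[0,0,0],-1]]'

```text
time: 18.2
position: [0.6246, 0.0089, 0.2665]
tool_rot: [3.114, 0.419, 0.002]
ft_force: [-0.2, 0.4, -2.3]
grip_width: 0.517
grip_force: 20.0
```

>>> drive_tool --motion '[[[0,0,2],[0,0,0],-1],[[0,0,0],[0,0,0],-1],[[0,0,0],[0,0,0],-1]]'

```text
time: 18.58
position: [0.622, 0.0024, 0.2477]
tool_rot: [-3.115, -0.404, -0.001]
ft_force: [0.1, -1.0, -1.1]
grip_width: 0.513
grip_force: 20.0
```

```bash
python3 -c "
from h import *
go([.6232,.0034,.1575],-75.1)
im=ctrl.get_image('wrist')
cv2.imwrite('pics/w6.png',im[:,:,::-1])
"
```

```text
t 18.57 pos [0.622  0.0024 0.2477] psi -75.22 tilt [0. 0.] turn tool z -0.12 shift cm x 0.14 y -0.06 z 9.02 q7 -1.09 grip [44.6 20. ] ft [ 0.1 -1.  -1.1]
```

View pics/w6.png

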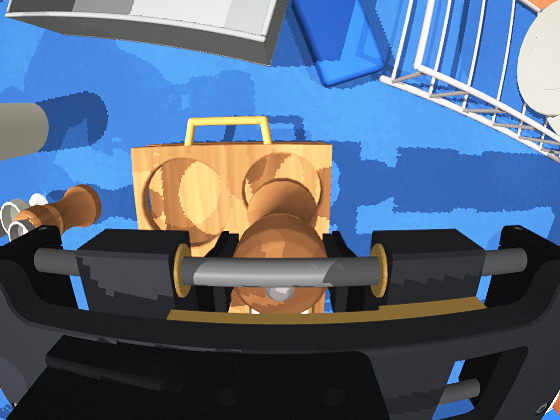

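The mill hangs upright over the middle well, whose far rim is at about (283,155), centred in column.

>>> drive_tool --motion '[[[0,-0.1,3],[0,0,0],-1],[[0,0,2],[0,0,0],-1],[[0,0,1.5],[0,0,0],-1],[[0,0,1],[0,0,0],-1],[[0,0,0.8],[0,0,0],-1],[[0,0,0.4],[0,0,0],-1],[[0,0,0],[0,0,0],-1]]'

```text
time: 19.5
position: [0.6222, 0.0046, 0.1603]
tool_rot: [3.115, 0.407, 0.0]
ft_force: [0.2, 0.6, -0.9]
grip_width: 0.514
grip_force: 20.0
```

>>> drive_tool --motion '[[[0,0,0.2],[0,0,0],-1],[[0,0,0.1],[0,0,0],-1],[[0,0,0],[0,0,0],-1],[[0,0,0],[0,0,0],0.1],[[0,0,0],[0,0,0],0.3],[[0,0,0],[0,0,0],0.4],[[0,0,0],[0,0,0],0.4],[[0,0,-2],[0,0,0],0.4],[[0,0,-5],[0,0,0],0.4],[[0,0,-5],[0,0,0],1],[[0,0,-0.5],[0,0,0],1],[[0,0,0],[0,0,0],1]]'

```text
time: 21.0
position: [0.6222, 0.0046, 0.2831]
tool_rot: [-3.115, -0.407, -0.002]
ft_force: [-0.6, -0.3, -0.8]
grip_width: 0.948
grip_force: 0.0
```

```bash
python3 -c "
from h import *
go([.5982,-.3583,.13],-75.1)"
```

```text
t 21.0 pos [0.6222 0.0046 0.2831] psi -75.11 tilt [0.001 0.001] turn tool z -0.01 shift cm x -11.65 y 34.45 z 15.31 q7 -1.11 grip [82.5  0. ] ft [-0.6 -0.3 -0.8]
```

>>> drive_tool --motion '[[[-1.5,4.3,0],[0,0,0],1],[[-1.5,4.3,0],[0,0,0],1],[[-1.5,4.3,0],[0,0,0],1],[[-1.5,4.3,0],[0,0,0],1],[[-1.5,4.3,0],[0,0,0],1],[[-1.4,4.3,0],[0,0,0],1],[[-1.4,4.3,0],[0,0,0],1],[[-1.4,4.3,2],[0,0,0],1],[[0,0,3],[0,0,0],1],[[0,0,0],[0,0,0],1],[[0,0,0],[0,0,0],1]]'

```text
time: 22.38
position: [0.5979, -0.357, 0.2323]
tool_rot: [-3.114, -0.409, 0.0]
ft_force: [0.4, 0.6, 0.5]
grip_width: 0.994
grip_force: 0.0
```

```bash
python3 -c "
from h import *
go([.5982,-.3583,.13],-75.1)
a=ctrl.get_image('wrist'); b=ctrl.get_image('top')[130:270,215:415]
b=cv2.resize(b,None,fx=1.8,fy=1.8,interpolation=cv2.INTER_CUBIC)
c=np.zeros((420,800,3),np.uint8); c[:,:440]=a[:,:440]; c[:252,440:]=b
cv2.imwrite('pics/w7.png',c[:,:,::-1])
"
```

```text
t 22.38 pos [ 0.5979 -0.357   0.2323] psi -75.03 tilt [-0.     0.001] turn tool z 0.07 shift cm x -0.01 y 0.13 z 10.23 q7 -0.48 grip [86.5  0. ] ft [0.4 0.6 0.5]
```

View pics/w7.png

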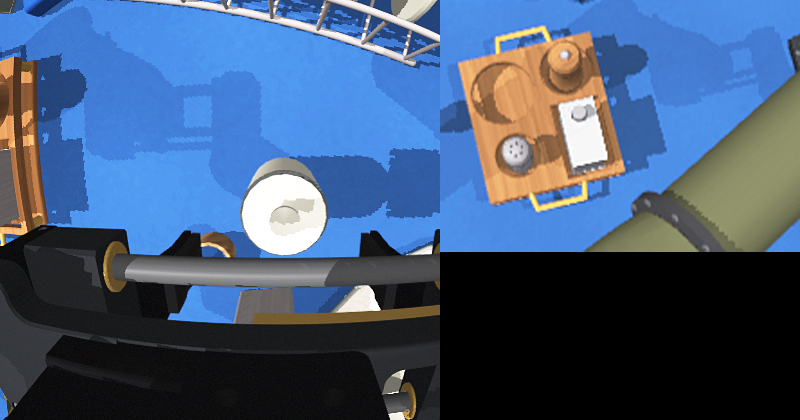

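The mill stands in the middle well, and the pot's rim is centred at column 284 between the fingers.

>>> drive_tool --motion '[[[0,0.1,3.5],[0,0,0],1],[[0,0,3],[0,0,0],1],[[0,0,2],[0,0,0],1],[[0,0,1.4],[0,0,0],1],[[0,0,0.4],[0,0,0],1],[[0,0,0],[0,0,0],0.6],[[0,0,0],[0,0,0],-1],[[0,0,0],[0,0,0],-1],[[0,0,0],[0,0,0],-1],[[0,0,0],[0,0,0],-1]]' --force 30

```text
time: 23.72
position: [0.598, -0.3593, 0.1301]
tool_rot: [3.114, 0.407, 0.002]
ft_force: [0.2, -1.0, 4.3]
grip_width: 0.748
grip_force: 30.0
```

```bash
python3 -c "
from h import *
go([.5872,.0922,.29],-75.1)"
```

```text
t 23.73 pos [ 0.598  -0.3593  0.1301] psi -75.11 tilt [ 0.001 -0.001] turn tool z -0.01 shift cm x 10.56 y -43.91 z -15.99 q7 -0.43 grip [65.1 30. ] ft [ 0.2 -1.   4.3]
```

>>> drive_tool --motion '[[[0,0,-2],[0,0,0],-1],[[0,0,-4],[0,0,0],-1],[[0,0,-5],[0,0,0],-1],[[0,0,-5],[0,0,0],-1],[[0.6,-2.4,0],[0,0,0],-1],[[1.1,-4.6,0],[0,0,0],-1],[[1.1,-4.6,0],[0,0,0],-1],[[1.1,-4.6,0],[0,0,0],-1],[[1.1,-4.6,0],[0,0,0],-1],[[1.1,-4.6,0],[0,0,0],-1],[[1.1,-4.6,0],[0,0,0],-1],[[1.1,-4.6,0],[0,0,0],-1]]'

```text
time: 25.22
position: [0.5882, -0.0018, 0.2898]
tool_rot: [-3.114, -0.406, 0.0]
ft_force: [0.8, 0.1, -2.2]
grip_width: 0.747
grip_force: 30.0
```

>>> drive_tool --motion '[[[1.1,-4.6,0],[0,0,0],-1],[[1.1,-4.7,0],[0,0,0],-1],[[0,0,0],[0,0,0],-1],[[0,0,3],[0,0,0],-1],[[0,0,3],[0,0,0],-1],[[0,0,0],[0,0,0],-1],[[0,0,0],[0,0,0],-1]]'

```text
time: 26.1
position: [0.5869, 0.0917, 0.2306]
tool_rot: [-3.115, -0.406, -0.002]
ft_force: [0.2, -0.2, -3.2]
grip_width: 0.754
grip_force: 30.0
```

```bash
python3 -c "
from h import *
go([.5872,.0922,.1401],-75.1)
im=ctrl.get_image('wrist')
cv2.imwrite('pics/w8.png',im[:,:,::-1])
"
```

```text
t 26.1 pos [0.5869 0.0917 0.2306] psi -75.16 tilt [0.001 0.   ] turn tool z -0.06 shift cm x 0.05 y -0.04 z 9.05 q7 -1.27 grip [65.6 30. ] ft [ 0.2 -0.2 -3.2]
```

View pics/w8.png

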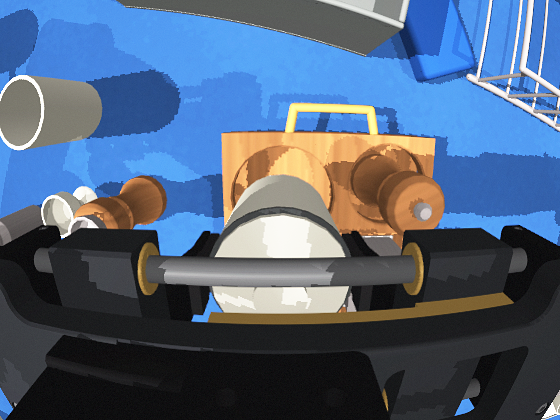

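The pot hangs over the largest well (visible rim about (233–331, 148–205)), and the mill at (410,200) clears the right finger.

>>> drive_tool --motion '[[[0,0,3],[0,0,0],-1],[[0,0,2],[0,0,0],-1],[[0,0,1.5],[0,0,0],-1],[[0,0,1],[0,0,0],-1],[[0,0,0.8],[0,0,0],-1],[[0,0,0.4],[0,0,0],-1],[[0,0,0],[0,0,0],-1]]'

```text
time: 27.02
position: [0.5864, 0.0924, 0.1423]
tool_rot: [3.115, 0.407, 0.0]
ft_force: [-0.8, -1.1, -2.3]
grip_width: 0.75
grip_force: 30.0
```

>>> drive_tool --motion '[[[0,0,0.2],[0,0,0],-1],[[0,0,0],[0,0,0],-1],[[0,0,0],[0,0,0],0.55],[[0,0,0],[0,0,0],0.7],[[0,0,0],[0,0,0],0.8],[[0,0,0],[0,0,0],0.8],[[0,0,-2],[0,0,0],0.8],[[0,0,-5],[0,0,0],0.8],[[0,0,-5],[0,0,0],1],[[0,0,-5],[0,0,0],1],[[0,0,0],[0,0,0],1],[[0,0,0],[0,0,0],1]]'

```text
time: 28.52
position: [0.5862, 0.0923, 0.3108]
tool_rot: [-3.114, -0.407, -0.001]
ft_force: [-0.1, 1.3, -0.8]
grip_width: 0.999
grip_force: 0.0
```

>>> drive_tool --motion '[[[0,-5,0],[0,0,0],1],[[0,-5,0],[0,0,0],1],[[0,-5,0],[0,0,0],1],[[0,-5,0],[0,0,0],1],[[0,-5,0],[0,0,0],1],[[0,-4,0],[0,0,0],1],[[0,0,0],[0,0,0],1],[[0,0,0],[0,0,0],1]]'

```text
time: 29.52
position: [0.5117, 0.3716, 0.3092]
tool_rot: [3.113, 0.406, -0.002]
ft_force: [-0.1, -0.7, -0.1]
grip_width: 1.001
grip_force: 0.0
```

```bash
python3 -c "
from h import *
go([.5872,.0922,.1401])
b=ctrl.get_image('top')[140:270,180:320]
a=ctrl.get_image('scene')[170:330,220:480]
c=np.zeros((600,800,3),np.uint8); f=dict(interpolation=cv2.INTER_CUBIC)
c[:325,:350]=cv2.resize(b,None,fx=2.5,fy=2.5,**f); a=cv2.resize(a,(450,277),**f); c[320:597,350:]=a
cv2.imwrite('pics/e.png',c[:,:,::-1])
"
```

```text
t 29.52 pos [0.5117 0.3716 0.3092] psi -75.15 tilt [-0.001 -0.002] turn tool z 0.0 shift cm x 0.14 y 28.94 z 16.91 q7 -1.77 grip [87.1  0. ] ft [-0.1 -0.7 -0.1]
```

View pics/e.png

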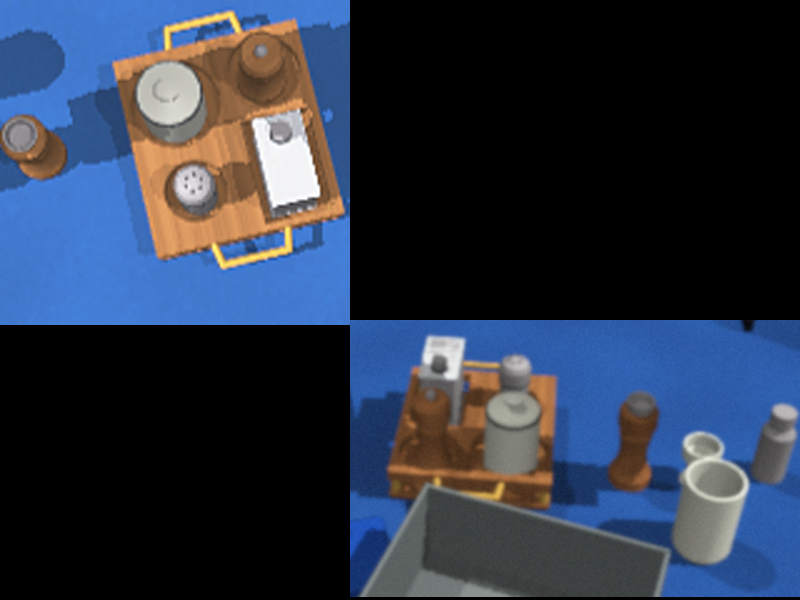

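All four stand upright in their wells, and the look-alikes in view are unmoved. I'll check the offsets and hand in.

```bash
python3 -c "
from h import *
y=np.radians(14.88); A=np.array([[np.cos(y),np.sin(y)],[-np.sin(y),np.cos(y)]]); ok=True
for n,u,v,z,w in [('pot',170,88,.102,(46,43.5)),('salt',193,184,.098,(-46,43.5)),('mill',261,50,.132,(58,-51.5)),('tin',286,158,.108,(-42,-51.5))]:
    e=A@(onz('top',((u+.5)/2.5-.5+180,(v+.5)/2.5-.5+140),z)[:2]-[.5539,.0383])*1e3-w; print(n,e.round(1)); ok&=abs(e).max()<11
print(ctrl.close_job() if ok else 'check')"
```

```text
pot [ 3.9 -0.2]
salt [-0.5  0. ]
mill [-0.2  1.7]
tin [-3.   2.5]
the job is handed in; nothing more can be done
None
```

All four condiments stand upright in their own wells, measured within 4 mm of the well centres, and the job was handed in at about 30 s; I never touched the look-alikes, but did not re-measure where they stand (the tea tin was out of the last pictures).

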